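Sort the mixed-up blood-grouping droppers back into their colour racks

ROBOT

A 7-joint arm with a two-finger parallel gripper is mounted at the origin on a cart in front of the work surface, level with it; the furniture and walls round the work are solid. World frame = base frame: x ahead of the robot, y to its left, z up, the work surface at z = 0. Lengths are in m, angles in rad, forces in N, time in s.
With the tool pointing down it reaches from about 0.425 to 0.875 m from the base axis. Payload 4.7 kg.
Tool frame: the origin (TCP) lies midway between the tips of the shut fingers; the grasp point (between the pads) lies 19 mm behind it; z points along the fingers, y is the line along which they close (so a half turn about z gives the same grasp; the last joint's range is limited). The gripper opens to 87 mm and grips with 3 to 60 N. Pads are 19 mm wide; open, the fingers measure 117 mm over their backs; the gripper's body (75 mm by 190 mm) begins 51 mm behind the grasp point.
Start: joints at [1.267, 0.321, -0.07, 1.45, 0.023, 1.371, -0.057], TCP at [0.203, -0.617, 0.223] pointing down, gripper open.
Joint ranges: [-2.86, 2.86], [-0.3, 2.09], [-1.38, 1.24], [0.06, 2.45], [-1.56, 4.7], [0.09, 2.05], [-2.69, 2.69]. Speed limits (rad/s): [2.57, 2.57, 3.14, 3.14, 3.14, 3.14, 3.14].

INTERFACE

Orientations are given as a rotation vector (axis times angle).
In Python, from bench import monitor, cams, workorder gives the robot as it stands.
- The arm moves only by the tool move_arm, never from a script. Its arguments are lists of equal length, an entry for each row: "slide": the shift along the tool's x, y, z in cm, a list of three; "roll": the turn about the tool's z in rad. In form: {"slide": [[dx, dy, dz], ...], "roll": [roll, ...]}. A call has 1 to 20 rows; each row is the pose to reach, as a shift and turn from the pose commanded when the call began, along the tool's axes at that moment; what a row does not reach only later rows make up. A row lasts 1/10 s, in which the tool goes at most 50 mm and 8.59 degrees, less where a joint would pass 70% of its speed; a pose out of reach is approached as far as the arm can. A call with a gripper value outside its range is refused whole. "gripper" is the finger opening in cm, from 0 to 8.7, set as the call begins (left out, the last holds). The fingers move at their own pace and stop on an object; "squeeze" is the grip in N (left out, the last holds). Time passes only in rows, so rows that repeat a pose let the fingers close. It gives the time, the measured TCP pose, the force, the opening and the grip force at its end, in the units of the state.
- monitor.get_state(): the state, without advancing time (a new reading comes with each control period).
- cams.get_image(name): name is "side" or "top"; returns the picture (480x640x3 uint8, red, green, blue); there is no depth.
- cams.get_calibration(name): a dict with "mtx" (3x3 intrinsics, pixels), "dist_coeffs" ([k1, k2, p1, p2, k3] as OpenCV has them; the pictures are not rectified), "R" (3x3) and "t" (3): a world point X has camera coordinates R X + t. Camera axes: x right, y down, z forward; pixel columns grow to the right and rows downward; lengths in m; the calibration is good to about 2 mm. A picture is of the moment at which its call begins. get_calibration takes no time and is no camera call.
- workorder.close_job(): hands the job in; it is judged then, once.
The state is a dict: "time": time; "joint_positions": joint angles; "qd": joint speeds; "joint_torque": joint torques, N m; "position": TCP position; "tool_rot": TCP orientation; "ft_force": force on the tool from outside, world axes, zero at the start; "torque": the same for the moment, N m; "grip_width": opening from 0.0 (shut) to 1.0 (fully open); "grip_force": force on a finger pad.
Only numpy, scipy, OpenCV 4.12 (cv2) and the standard library are available. Lean on these libraries where they do the work, as an engineer would, in place of code of your own. Each camera call takes 0.05 s, during which the arm holds its last target. There are 200 camera calls.

TASK

The blood-grouping dropper bottles were put away in a hurry: one stands in the blue rack and one in the yellow rack where it does not belong, and two were left in the white tray. Put every dropper bottle upright into a bay of the rack of its own cap colour, one to a bay; a bay that is wrongly taken must be cleared before its own bottle can go in. Leave the three bottles that are already right in their bays, and knock none over.

Things in the scene. Friction and masses are not known exactly. Their poses are not given: they have to be found in the camera images.
- rack_blue: blue plastic bottle rack, fixed to the worktop: one straight row of 3 open square bays along its y axis, each 42 x 42 mm inside, pitch 46 mm (bay centres at y = -46, 0 and +46 mm, x = 0). Floor 3 mm thick, outer walls 22 mm high and 4 mm thick, dividers 18 mm high; 142 x 50 mm outside, a tab at each end. Origin under the centre of its underside, z up.
- rack_yellow: yellow plastic bottle rack, fixed to the worktop: one straight row of 2 open square bays along its y axis, each 42 x 42 mm inside, pitch 46 mm (bay centres at y = -23 and +23 mm, x = 0). Floor 3 mm thick, outer walls 22 mm high and 4 mm thick, dividers 18 mm high; 96 x 50 mm outside, a tab at each end. Origin under the centre of its underside, z up.
- rack_red: red plastic bottle rack, fixed to the worktop: one straight row of 2 open square bays along its y axis, each 42 x 42 mm inside, pitch 46 mm (bay centres at y = -23 and +23 mm, x = 0). Floor 3 mm thick, outer walls 22 mm high and 4 mm thick, dividers 18 mm high; 96 x 50 mm outside, a tab at each end. Origin under the centre of its underside, z up.
- blue_1: dropper bottle, blue cap and nozzle; white body 25 mm across, 40 high, cap 19 across to 52, nozzle 9 across to 68; 20-45 g. Origin: centre of its underside, z up. Starts in a bay of the yellow rack or the white tray (fixed, 110x150 mm, floor 3 thick, walls 25 high, white 67x30x26 box across one end); blue_2 is in the other.
- blue_2: dropper bottle, blue cap and nozzle; white body 25 mm across, 40 high, cap 19 across to 52, nozzle 9 across to 68; 20-45 g. Origin: centre of its underside, z up. Starts in a bay of the yellow rack or the white tray (fixed, 110x150 mm, floor 3 thick, walls 25 high, white 67x30x26 box across one end); blue_1 is in the other.
- red_1: dropper bottle, red cap and nozzle; white body 25 mm across, 40 high, cap 19 across to 52, nozzle 9 across to 68; 20-45 g. Origin: centre of its underside, z up. Starts in a bay of the blue rack or the white tray (fixed, 110x150 mm, floor 3 thick, walls 25 high, white 67x30x26 box across one end); yellow_1 is in the other.
- yellow_1: dropper bottle, yellow cap and nozzle; white body 25 mm across, 40 high, cap 19 across to 52, nozzle 9 across to 68; 20-45 g. Origin: centre of its underside, z up. Starts in a bay of the blue rack or the white tray (fixed, 110x150 mm, floor 3 thick, walls 25 high, white 67x30x26 box across one end); red_1 is in the other.
- keep_blue: dropper bottle, blue cap and nozzle; white body 25 mm across, 40 high, cap 19 across to 52, nozzle 9 across to 68; 20-45 g. Origin: centre of its underside, z up. Already right: it stands in a bay of the blue rack and stays there.
- keep_yellow: dropper bottle, yellow cap and nozzle; white body 25 mm across, 40 high, cap 19 across to 52, nozzle 9 across to 68; 20-45 g. Origin: centre of its underside, z up. Already right: it stands in a bay of the yellow rack and stays there.
- keep_red: dropper bottle, red cap and nozzle; white body 25 mm across, 40 high, cap 19 across to 52, nozzle 9 across to 68; 20-45 g. Origin: centre of its underside, z up. Already right: it stands in a bay of the red rack and stays there.
Things that resemble listed ones, but are neither listed nor needed, are in the scene too. Leave any green look-alike of the yellow_1 alone. What is shaped like the blue_1 but orange is not meant.

How it is judged:
By the outcome, as a careful person would: the job done as asked, in the order asked, and still so for the second after the job is handed in, with the robot touching nothing.
It also fails if it takes over 90 s, if anything falls off the work surface, if the arm or the gripper's body presses on something with over 40 N, if the wrist force passes 120 N, or if a joint passes its speed limit or range.

## Working session

There is one attempt and no reset: what is moved stays moved. The work goes in short steps, Python scripts to look and compute and a tool call to move; the robot and the scene stay as the last step left them, time stands still between calls to the robot, and variables do not carry over. Pictures are saved under pics/ and viewed, at most 14 in all, crops included, and the job is handed in when it is done.

Besides the shell and the picture viewer there is one more tool, called after ">>>" by a JSON object that holds its "method" and its "body", one argument or row to a line. move_arm: Moves the arm, as the interface text tells. Its arguments: {"type":"object","properties":{"slide":{"type":"array","items":{"type":"array","items":{"type":"number"}}},"roll":{"type":"array","items":{"type":"number"}},"gripper":{"type":"number"},"squeeze":{"type":"number"}},"required":["slide","roll"]}

```bash
mkdir -p pics; ls; python3 - <<'E'
from bench import monitor, cams
import cv2
for n in ("top","side"):
    im=cams.get_image(n); cv2.imwrite(f"pics/{n}0.png",im[:,:,::-1])
    c=cams.get_calibration(n); print(n,c)
s=monitor.get_state(); print(s)
E
```

```text
pics
top {'mtx': array([[438.42632591,   0.        , 317.74565263],
       [  0.        , 438.42632591, 243.49431709],
       [  0.        ,   0.        ,   1.        ]]), 'dist_coeffs': array([-0.01424365,  0.        ,  0.        ,  0.        ,  0.        ]), 'R': array([[ 0.00169743, -0.99954649,  0.03006542],
       [-0.99622866, -0.00429845, -0.08666011],
       [ 0.08675004, -0.02980493, -0.99578416]]), 't': array([-0.0579579 ,  0.49996644,  1.07731082])}
side {'mtx': array([[466.41593654,   0.        , 317.58109002],
       [  0.        , 466.41593654, 235.72297785],
       [  0.        ,   0.        ,   1.        ]]), 'dist_coeffs': array([-0.0341356,  0.       ,  0.       ,  0.       ,  0.       ]), 'R': array([[-0.89216577, -0.45116193, -0.02220696],
       [-0.21324187,  0.4640026 , -0.85978456],
       [ 0.39820615, -0.7623349 , -0.51017385]]), 't': array([0.41836998, 0.16377205, 0.73313405])}
{'time': 0.1, 'joint_positions': array([ 1.26713746,  0.32175199, -0.07014257,  1.45154486,  0.02261517,
        1.37079248, -0.05691014]), 'qd': array([-0.00052207, -0.00201666,  0.00092055, -0.00294229,  0.00022199,
        0.00046318,  0.00053145]), 'joint_torque': array([ 1.99570072e-04, -4.92571163e+01, -4.05850913e-01, -3.13398707e+01,
       -6.42288546e-02,  3.94907780e-02,  6.23498863e-05]), 'position': array([ 0.202915  , -0.61699937,  0.22157341]), 'tool_rot': array([-3.10035648e+00, -4.96889834e-01,  5.61893263e-04]), 'ft_force': array([-0.18386465,  0.01779174,  0.09780681]), 'torque': array([0.00590219, 0.016081  , 0.00421803]), 'grip_force': 0.0, 'grip_width': 1.0028131099257138}
```

View pics/top0.png

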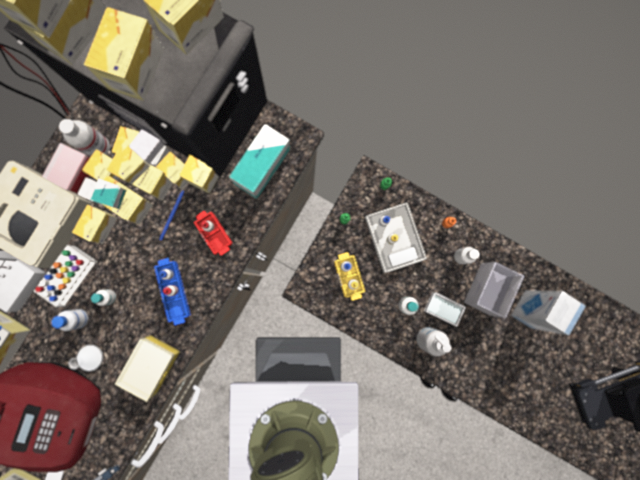

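View pics/side0.png

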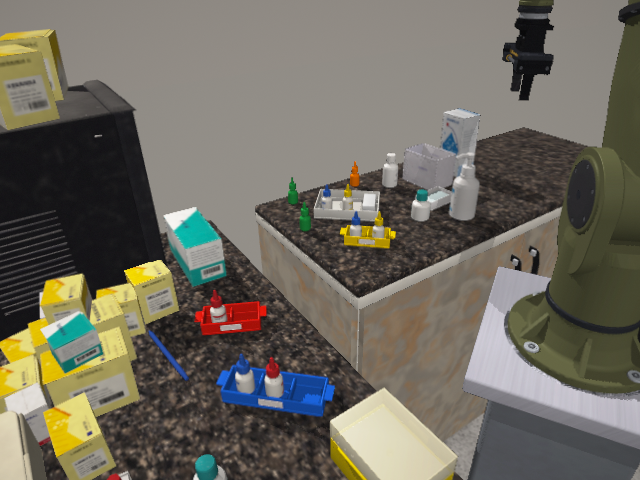

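Top view: the blue rack at (172,291) holds blue, red and one empty bay. The red rack (212,232) holds one red bottle and has one empty bay. The yellow rack (348,276) holds blue at (347,267) and yellow at (352,282). In the tray (396,238), blue is at (385,220) and yellow at (393,238). The look-alikes are green at (386,183) and (345,217), and orange at (450,221).

```bash
cat > h.py <<'E'
import numpy as np, cv2
from bench import cams, monitor
C={n:cams.get_calibration(n) for n in("top","side")}
def ray(n,uv):
    c=C[n]; p=cv2.undistortPoints(np.array(uv,float).reshape(-1,1,2),c["mtx"],c["dist_coeffs"])[:,0]
    d=np.c_[p,np.ones(len(p))]@c["R"]; return -c["R"].T@c["t"],d
def plane(n,uv,z):
    o,d=ray(n,uv); return o+d*((z-o[2])/d[:,2])[:,None]
def tri(a,b):
    o1,d1=ray("top",a);o2,d2=ray("side",b);d1=d1[0];d2=d2[0]
    s=np.linalg.lstsq(np.c_[d1,-d2],o2-o1,rcond=None)[0]
    p,q=o1+d1*s[0],o2+d2*s[1]; return (p+q)/2,np.linalg.norm(p-q)
def proj(n,X):
    c=C[n]; return cv2.projectPoints(np.array(X,float).reshape(-1,1,3),cv2.Rodrigues(c["R"])[0],c["t"],c["mtx"],c["dist_coeffs"])[0][:,0]
HUE={"blue":[(100,130)],"yellow":[(22,34)],"red":[(0,8),(172,180)]}
def mask(im,col,win,smin=120,vmin=50):
    h=cv2.cvtColor(im,cv2.COLOR_RGB2HSV); m=np.zeros(h.shape[:2],np.uint8)
    for a,b in HUE[col]: m|=cv2.inRange(h,(a,smin,vmin),(b,255,255))
    o=np.zeros_like(m);x0,y0,x1,y1=win;o[y0:y1,x0:x1]=m[y0:y1,x0:x1];return o
E
python3 - <<'E'
from h import *
t=cv2.imread("pics/top0.png");s=cv2.imread("pics/side0.png")
a=cv2.resize(t[195:315,325:440],None,fx=5,fy=5,interpolation=2)[:600]
b=cv2.resize(t[200:330,145:245],None,fx=4.6,fy=4.6,interpolation=2)[:600]
sc=600/max(a.shape[0],b.shape[0])
H=min(a.shape[0],b.shape[0]);im=np.hstack([a[:H],b[:H]]);k=800/im.shape[1]
print(k,a.shape,b.shape);cv2.imwrite("pics/crop1.png",cv2.resize(im,None,fx=k,fy=k))
for col,w in (("blue",(145,250,200,335)),("red",(190,200,245,260)),("yellow",(330,245,370,305))):
    m=mask(t[:,:,::-1].copy(),col,w)
    p=np.argwhere(m)[:,::-1]; X=plane("top",p,0.015)[:,:2]*1000
    r=cv2.minAreaRect(X.astype(np.float32)); print(col,len(p),r,X.mean(0))
a=cv2.resize(s[180:260,280:420],None,fx=5,fy=5,interpolation=2);b=cv2.resize(s[280:420,190:350],None,fx=4,fy=4,interpolation=2)
cv2.imwrite("pics/crop2.png",a);cv2.imwrite("pics/crop3.png",b)
E
```

```text
0.7729468599033816 (600, 575, 3) (598, 460, 3)
blue 1239 ((381.5570068359375, 305.77532958984375), (168.86602783203125, 59.86268615722656), 15.908270835876465) [376.58733792 304.23666936]
red 944 ((528.6883544921875, 207.7966766357422), (123.60314178466797, 59.50086975097656), 33.41965866088867) [526.26739345 206.98278987]
yellow 745 ((419.6729736328125, -136.53536987304688), (121.15767669677734, 56.74385452270508), 16.352367401123047) [ 417.68631192 -137.54414871]
```

View pics/crop1.png

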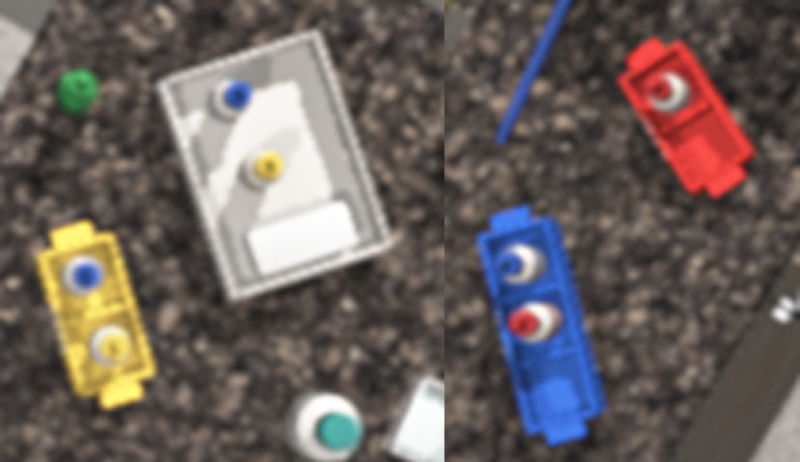

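View pics/crop2.png

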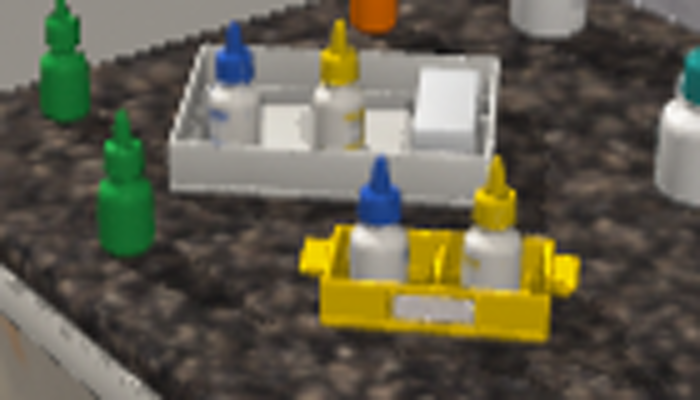

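View pics/crop3.png

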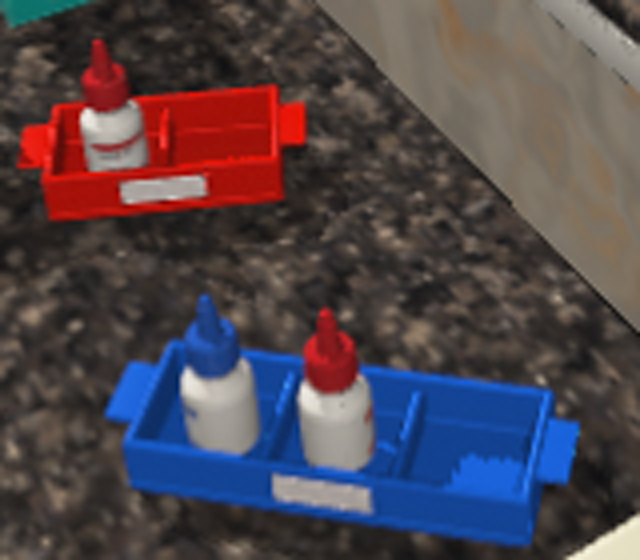

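```bash
cat >> h.py <<'E'
def blob(im,col,win,smin=120):
    p=np.argwhere(mask(im,col,win,smin))[:,::-1]; return p.mean(0),len(p)
E
python3 - <<'E'
from h import *
np.set_printoptions(precision=1,suppress=True)
t=cv2.imread("pics/top0.png")[:,:,::-1].copy();s=cv2.imread("pics/side0.png")[:,:,::-1].copy()
B={"tray_blue":("blue",(372,208,397,232),(318,180,335,199)),"tray_yel":("yellow",(384,228,405,248),(340,180,355,199)),
"yr_blue":("blue",(338,258,358,277),(348,208,362,226)),"br_red":("red",(155,262,178,284),(262,355,285,380)),
"yr_yel":("yellow",(350,281,357,288),(372,208,384,227)),"br_blue":("blue",(152,264,164,274),(234,352,252,375)),"rr_red":("red",(203,222,212,231),(209,289,224,308))}
for k,(c,w1,w2) in B.items():
    a,na=blob(t,c,w1);b,nb=blob(s,c,w2);X,e=tri(a,b); print(k,a,na,b,nb,X*1000,"gap",e*1000,"plane",plane("top",a,.058)[0]*1000)
def rim(pts,sc,off): 
    X=plane("side",np.array(pts)/sc+off,.022)[:,:2]*1000; print(X.ravel(),"c",X.mean(0),[np.linalg.norm(X[i]-X[(i+1)%4]) for i in range(4)])
print("blue");rim([(175,340),(553,390),(535,497),(128,455)],4,(190,280))
print("red");rim([(50,92),(277,88),(280,160),(45,178)],4,(190,280))
print("yel");rim([(335,228),(553,240),(548,295),(320,290)],5,(280,180))
for col,w in (("blue",(145,250,200,335)),("red",(190,200,245,260)),("yellow",(330,245,370,305))):
    p=np.argwhere(mask(t,col,w))[:,::-1]; r=cv2.minAreaRect((plane("top",p,0.011)[:,:2]*1000).astype(np.float32)); print(col,r)
m=cv2.inRange(t[195:275,360:432],(150,150,150),(255,255,255))
print("tray corners",plane("top",np.array([[160,80],[322,32],[390,243],[235,298]])/.773/5+[325,195],.025)[:,:2]*1000)
print("cam",ray("top",[[0,0]])[0])
E
```

```text
tray_blue [386. 219.] 23 [326.2 191.4] 59 [ 558.5 -223.9   52.8] gap 0.7989947277261132 plane [ 558.1 -222.7   58. ]
tray_yel [394.  237.7] 26 [347.4 191.4] 75 [ 512.3 -243.    53.5] gap 0.5353937686743226 plane [ 512.1 -241.9   58. ]
yr_blue [347. 266.] 21 [355.5 219.4] 76 [ 442.7 -127.    52. ] gap 0.34061411326353686 plane [ 442.6 -126.4   58. ]
 ** On entry to DLASCL parameter number  4 had an illegal value
 ** On entry to DLASCL parameter number  4 had an illegal value
 ** On entry to DLASCL parameter number  4 had an illegal value
 ** On entry to DLASCL parameter number  4 had an illegal value
 ** On entry to DLASCL parameter number  5 had an illegal value
 ** On entry to DLASCL parameter number  4 had an illegal valueh.py:21: RuntimeWarning: Mean of empty slice.
  p=np.argwhere(mask(im,col,win,smin))[:,::-1]; return p.mean(0),len(p)
  ret = um.true_divide(
Traceback (most recent call last):
  File "h.py", line 11, in tri
    s=np.linalg.lstsq(np.c_[d1,-d2],o2-o1,rcond=None)[0]
      ~~~~~~~~~~~~~~~^^^^^^^^^^^^^^^^^^^^^^^^^^^^^^^^
numpy.linalg.LinAlgError: SVD did not converge in Linear Least Squares
```

```bash
python3 - <<'E' 2>&1 | grep -v DLA
from h import *
np.set_printoptions(precision=1,suppress=True)
t=cv2.imread("pics/top0.png")[:,:,::-1].copy();s=cv2.imread("pics/side0.png")[:,:,::-1].copy()
B={"br_red":("red",(158,282,178,300),(262,355,285,380)),"rr_red":("red",(201,221,211,230),(209,289,224,308))}
for k,(c,w1,w2) in B.items():
    a,na=blob(t,c,w1);b,nb=blob(s,c,w2);X,e=tri(a,b); print(k,a,na,b,nb,X*1000,"gap",e*1000,"plane",plane("top",a,.056)[0]*1000)
print("keeps y,b",plane("top",[[354,284],[164.8,274]],.056)*1000)
def rim(pts,sc,off): 
    X=plane("side",np.array(pts)/sc+off,.022)[:,:2]*1000; print(X.ravel(),"c",X.mean(0),np.array([np.linalg.norm(X[i]-X[(i+1)%4]) for i in range(4)]))
print("blue");rim([(175,340),(553,390),(535,497),(128,455)],4,(190,280))
print("red");rim([(50,92),(277,88),(280,160),(45,178)],4,(190,280))
print("yel");rim([(335,228),(553,240),(548,295),(320,290)],5,(280,180))
for col,w in (("blue",(145,250,200,335)),("red",(190,200,245,260)),("yellow",(330,245,370,305))):
    p=np.argwhere(mask(t,col,w))[:,::-1]; r=cv2.minAreaRect((plane("top",p,0.011)[:,:2]*1000).astype(np.float32)); print(col,r)
print("tray corners",plane("top",np.array([[160,80],[322,32],[390,243],[235,298]])/.773/5+[325,195],.025)[:,:2]*1000)
print("cam",ray("top",[[0,0]])[0])
E
```

```text
br_red [166.8 290.5] 36 [272.2 368.3] 200 [382.2 305.7  53.3] gap 1.3823713421751394 plane [382.9 305.2  56. ]
rr_red [203.6 224.3] 49 [215.6 300.1] 164 [541.9 221.1  54.5] gap 2.1963946717724916 plane [542.6 221.4  56. ]
keeps y,b [[ 399.2 -143.4   56. ]
 [ 422.3  311.2   56. ]]
blue
[453.  299.9 319.4 261.6 304.8 305.4 436.6 350.1] c [378.4 304.3] [138.9  46.2 139.1  52.8]
red
[585.7 205.8 498.6 161.5 472.1 200.2 552.2 250.6] c [527.2 204.5] [97.7 46.9 94.7 55.9]
yel
[ 469.3 -144.2  379.6 -173.6  366.3 -129.2  453.8  -93.4] c [ 417.3 -135.1] [94.4 46.4 94.5 53.1]
blue ((381.4729309082031, 306.97021484375), (169.47853088378906, 60.07978820800781), 15.908267974853516)
red ((529.137939453125, 208.6361846923828), (124.05142211914062, 59.7166748046875), 33.41965866088867)
yellow ((419.7271728515625, -136.9447021484375), (121.59712219238281, 56.94966506958008), 16.35236358642578)
tray corners [[ 570.9 -179.2]
 [ 603.5 -286.5]
 [ 464.8 -328.8]
 [ 428.8 -226.8]]
cam [ 0.4 -0.   1.1]
```

Chosen: blue at (386,219) and yellow at (394,238) in the tray, blue at (347,266) in the yellow rack, and red at (167,290) in the blue rack. The crops confirm white bodies under the right caps. The green ones at (386,183) and (345,217) and the orange one at (450,221) are all-coloured decoys. The heights come out near 53 mm, as a cap should. Next I check obstacle heights and work out the tool-frame offsets.

```bash
cat >> h.py <<'E'
from scipy.spatial.transform import Rotation as Ro
P={"tb":(.5585,-.2235),"ty":(.5123,-.2425),"yb":(.4427,-.1268),"br":(.3823,.3055),
"Rbay":(.5085,.1945),"B0":(.3355,.293),"B1":(.380,.305),"Y1":(.4405,-.1293)}
def rel(p,q,R0=Ro.from_rotvec([-3.1004,-.4969,0])): return R0.inv().apply(np.array(q)-np.array(p))*100
E
python3 - <<'E'
from h import *
np.set_printoptions(precision=3,suppress=True)
for n,a,bs in (("lid",(152,337),[(332,435),(380,392)]),("lid2",(180,350),[(380,392),(453,470)]),("teal",(232,178),[(222,268),(165,215),(188,285)]),("teal2",(290,150),[(192,207)]),("carton",(583,298),[(478,117)]),("carton",(553,333),[(470,128),(478,117)]),("pump",(437,342),[(467,160)])):
    for b in bs: print(n,tri(a,b))
s=monitor.get_state();print(Ro.from_rotvec(s["tool_rot"]).as_matrix())
prev=(*s["position"][:2],.2216)
for k in ("br","Rbay","yb","B1","ty","Y1","tb","B0"):
    q=(*P[k],prev[2]); print(k,rel(prev,q)); prev=q
E
```

```text
lid (array([0.271, 0.347, 0.029]), np.float64(0.0033069267469168534))
lid (array([0.253, 0.318, 0.088]), np.float64(0.05155373705153947))
lid2 (array([0.24 , 0.273, 0.044]), np.float64(0.0014974751558001955))
lid2 (array([ 0.18 ,  0.29 , -0.045]), np.float64(0.096335869878012))
teal (array([0.63 , 0.139, 0.047]), np.float64(0.06520659227261817))
teal (array([0.654, 0.155, 0.15 ]), np.float64(0.04647834392083113))
teal (array([0.666, 0.161, 0.005]), np.float64(0.009453600456614681))
teal2 (array([0.732, 0.021, 0.087]), np.float64(0.028210798682061184))
carton (array([ 0.336, -0.669,  0.133]), np.float64(0.06651579404841798))
carton (array([ 0.298, -0.582,  0.136]), np.float64(0.017036500032643592))
carton (array([ 0.291, -0.567,  0.168]), np.float64(0.005479635195945971))
pump (array([ 0.268, -0.318,  0.143]), np.float64(0.009098123327736593))
[[ 0.95   0.313 -0.001]
 [ 0.313 -0.95   0.002]
 [-0.    -0.002 -1.   ]]
br [ 45.869 -82.023   0.144]
Rbay [ 8.519 14.488 -0.021]
yb [-16.291  28.464  -0.05 ]
B1 [  7.538 -42.977   0.071]
ty [-4.543 56.142 -0.091]
Y1 [ -3.283 -12.997   0.02 ]
tb [ 8.265 12.636 -0.018]
B0 [ -5.042 -56.032   0.089]
```

>>> {"method": "move_arm", "body": {
  "slide": [
    [0,0,-4],
    [0,0,-8],
    [38.1,-39.1,-8],
    [38.1,-39.1,-8],
    [38.1,-39.1,-8],
    [38.1,-39.1,-8],
    [38.1,-39.1,-8],
    [38.1,-39.1,-8],
    [38.1,-39.1,-8],
    [38.1,-39.1,-8],
    [38.1,-39.1,-8],
    [38.1,-39.1,-8],
    [38.1,-39.1,-8],
    [38.1,-39.1,-4],
    [38.1,-39.1,1],
    [38.1,-39.1,6],
    [38.1,-39.1,9],
    [38.1,-39.1,9],
    [38.1,-39.1,9]
  ],
  "roll": [0,0,0,0,0,0,0,0,0,0,0,0,0,0,0,0,0,0,0],
  "gripper": 5.5,
  "squeeze": 15
}}

```text
time: 2.0
position: [0.443, -0.127, 0.1331]
tool_rot: [-3.102, -0.497, 0.0]
ft_force: [1.0, -0.1, 0.7]
grip_width: 0.629
grip_force: 0.0
```

>>> {"method": "move_arm", "body": {
  "slide": [
    [0,0,4],
    [0,0,7],
    [0,0,9],
    [0,0,10.5],
    [0,0,10.5],
    [0,0,10.5]
  ],
  "roll": [0,0,0,0,0,0]
}}

```text
time: 2.6
position: [0.4446, -0.1277, 0.0295]
tool_rot: [3.1, 0.496, 0.004]
ft_force: [0.4, -0.5, 0.4]
grip_width: 0.631
grip_force: 0.0
```

>>> {"method": "move_arm", "body": {
  "slide": [
    [0,0,0],
    [0,0,0],
    [0,0,0],
    [0,0,0],
    [0,0,0],
    [0,0,0]
  ],
  "roll": [0,0,0,0,0,0],
  "gripper": 1.5
}}

```text
time: 3.2
position: [0.443, -0.1271, 0.0277]
tool_rot: [3.102, 0.497, 0.0]
ft_force: [0.4, -0.8, 1.4]
grip_width: 0.282
grip_force: 15.0
```

```bash
python3 - <<'E'
from h import *
im=cams.get_image("side");cv2.imwrite("pics/g1.png",cv2.resize(im[150:270,270:430,::-1],None,fx=4,fy=4,interpolation=2))
E
```

```text
(no output)
```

View pics/g1.png

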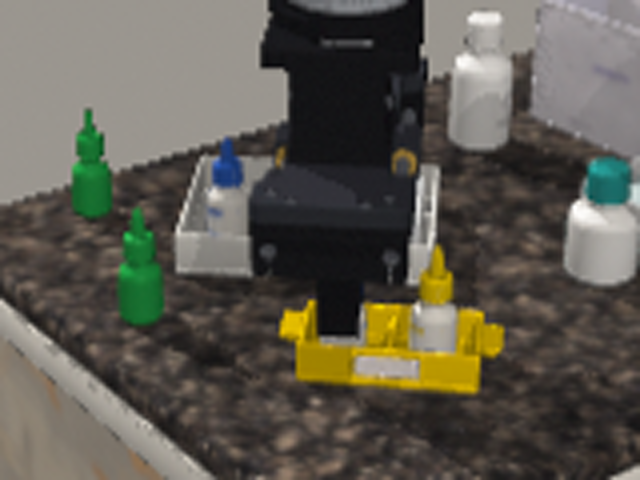

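>>> {"method": "move_arm", "body": {
  "slide": [
    [0,0,-4],
    [0,0,-8],
    [0,0,-10],
    [5.3,-20.4,-10],
    [5.3,-20.4,-10],
    [5.3,-20.4,-10],
    [5.3,-20.4,-10],
    [5.3,-20.4,-10],
    [2.9,-43.2,-10],
    [2.9,-43.2,-10],
    [2.9,-43.2,-10],
    [2.9,-43.2,-10],
    [2.9,-43.2,-10],
    [2.9,-43.2,-10],
    [2.9,-43.2,-10]
  ],
  "roll": [0,0,0,0,0,0,0,0,0,0,0,0,0,0,0]
}}

```text
time: 4.75
position: [0.3353, 0.2921, 0.1273]
tool_rot: [3.101, 0.499, -0.001]
ft_force: [-0.3, -1.4, 0.6]
grip_width: 0.283
grip_force: 15.0
```

>>> {"method": "move_arm", "body": {
  "slide": [
    [0,0,4],
    [0,0,6.5],
    [0,0,8],
    [0,0,9],
    [0,0,9.8],
    [0,0,9.8],
    [0,0,9.8]
  ],
  "roll": [0,0,0,0,0,0,0]
}}

```text
time: 5.45
position: [0.3359, 0.2924, 0.03]
tool_rot: [3.102, 0.496, 0.001]
ft_force: [-0.3, 0.1, 0.0]
grip_width: 0.28
grip_force: 15.0
```

>>> {"method": "move_arm", "body": {
  "slide": [
    [0,0,0],
    [0,0,0],
    [0,0,0],
    [0,0,-2],
    [0,0,-6],
    [0,0,-10],
    [0,0,-10],
    [0,0,-10]
  ],
  "roll": [0,0,0,0,0,0,0,0],
  "gripper": 5.5
}}

```text
time: 6.25
position: [0.3364, 0.2923, 0.1303]
tool_rot: [3.101, 0.496, 0.005]
ft_force: [0.0, -0.5, -0.4]
grip_width: 0.628
grip_force: 0.0
```

```bash
python3 - <<'E'
from h import *
np.set_printoptions(precision=2,suppress=True)
im=cams.get_image("side");cv2.imwrite("pics/g2.png",cv2.resize(im[280:430,190:390,::-1],None,fx=3.5,fy=3.5,interpolation=2))
p=(*P["B0"],0);print(rel(p,(*P["br"],0)))
E
```

```text
[4.84 0.28 0.  ]
```

View pics/g2.png

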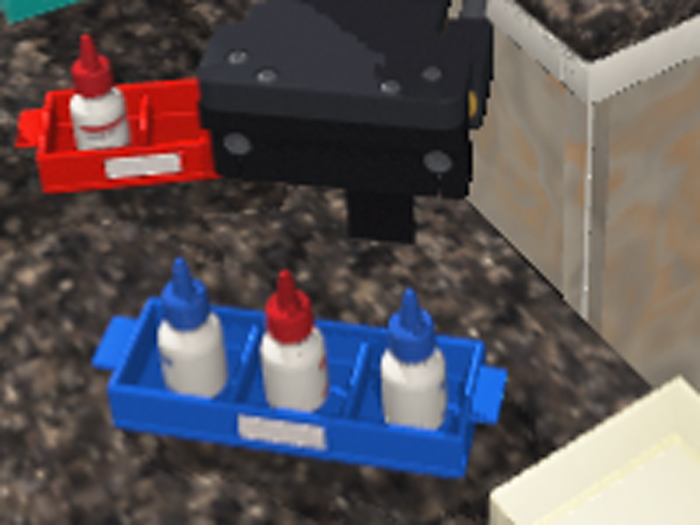

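The moved blue bottle stands upright in the right-end bay of the blue rack (crop pixel (410,370)). The red one at (293,360) is untouched and comes next.

>>> {"method": "move_arm", "body": {
  "slide": [
    [2.5,0.2,0],
    [4.8,0.3,0],
    [4.8,0.3,2],
    [4.8,0.3,6],
    [4.8,0.3,8.5],
    [4.8,0.3,10.2],
    [4.8,0.3,10.2],
    [4.8,0.3,10.2]
  ],
  "roll": [0,0,0,0,0,0,0,0]
}}

```text
time: 7.1
position: [0.3806, 0.3047, 0.0266]
tool_rot: [-3.101, -0.499, 0.005]
ft_force: [-0.3, 0.9, 0.3]
grip_width: 0.629
grip_force: 0.0
```

>>> {"method": "move_arm", "body": {
  "slide": [
    [0,0,0],
    [0,0,0],
    [0,0,0],
    [0,0,0],
    [0,0,0],
    [0,0,-4],
    [0,0,-8],
    [0,0,-10],
    [8.5,14.5,-10],
    [8.5,14.5,-10],
    [8.5,14.5,-10],
    [8.5,14.5,-10],
    [8.5,14.5,-10],
    [8.5,14.5,-10],
    [8.5,14.5,-10]
  ],
  "roll": [0,0,0,0,0,0,0,0,0,0,0,0,0,0,0],
  "gripper": 1.5
}}

```text
time: 8.6
position: [0.5064, 0.1953, 0.1276]
tool_rot: [-3.101, -0.502, 0.001]
ft_force: [0.4, -0.1, -0.2]
grip_width: 0.277
grip_force: 15.0
```

>>> {"method": "move_arm", "body": {
  "slide": [
    [0,0,4],
    [0,0,6.5],
    [0,0,8],
    [0,0,9],
    [0,0,9.8],
    [0,0,9.8],
    [0,0,9.8]
  ],
  "roll": [0,0,0,0,0,0,0]
}}

```text
time: 9.3
position: [0.5085, 0.1938, 0.0303]
tool_rot: [-3.102, -0.497, -0.002]
ft_force: [0.1, 0.9, -0.2]
grip_width: 0.284
grip_force: 15.0
```

>>> {"method": "move_arm", "body": {
  "slide": [
    [0,0,0],
    [0,0,0],
    [0,0,0],
    [0,0,-2],
    [0,0,-6],
    [0,0,-10],
    [-13.3,41.6,-10],
    [-13.3,41.6,-10],
    [-13.3,41.6,-10],
    [-13.3,41.6,-10],
    [-13.3,41.6,-10],
    [-13.3,41.6,-10],
    [-13.3,41.6,-10],
    [-13.3,41.6,-10],
    [-13.3,41.6,-10],
    [-13.3,41.6,-10],
    [-13.3,41.6,-10],
    [-13.3,41.6,-10]
  ],
  "roll": [0,0,0,0,0,0,0,0,0,0,0,0,0,0,0,0,0,0],
  "gripper": 5.5
}}

```text
time: 11.1
position: [0.512, -0.2415, 0.1297]
tool_rot: [-3.101, -0.5, -0.001]
ft_force: [-0.0, -0.4, 0.2]
grip_width: 0.63
grip_force: 0.0
```

```bash
python3 - <<'E'
from h import *
im=cams.get_image("side");cv2.imwrite("pics/g3.png",cv2.resize(im[160:420,190:430,::-1],None,fx=2.3,fy=2.3,interpolation=2))
E
```

```text
(no output)
```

View pics/g3.png

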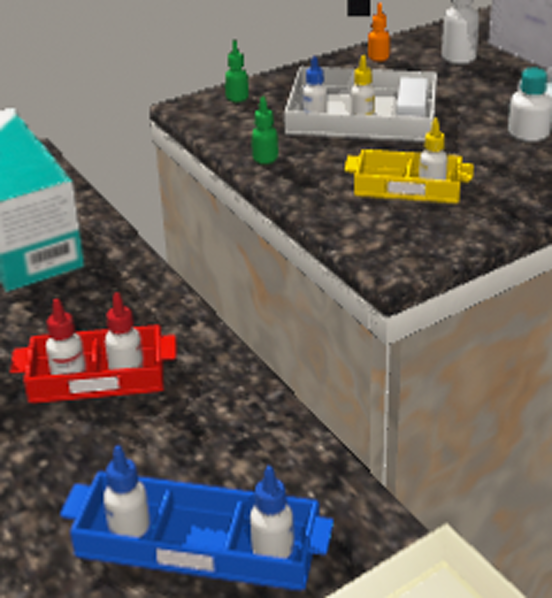

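Red is upright in the red rack at (123,345), and both blues stand at (127,500) and (270,525). Next is the tray's yellow.

>>> {"method": "move_arm", "body": {
  "slide": [
    [0,0,3],
    [0,0,6],
    [0,0,8.5],
    [0,0,10.2],
    [0,0,10.2],
    [0,0,10.2]
  ],
  "roll": [0,0,0,0,0,0]
}}

```text
time: 11.75
position: [0.5123, -0.2427, 0.0283]
tool_rot: [3.101, 0.499, 0.001]
ft_force: [0.3, 0.6, 0.9]
grip_width: 0.634
grip_force: 0.0
```

>>> {"method": "move_arm", "body": {
  "slide": [
    [0,0,0],
    [0,0,0],
    [0,0,0],
    [0,0,0],
    [0,0,0],
    [0,0,-4],
    [0,0,-8],
    [0,0,-10],
    [-3.2,-13.0,-10],
    [-3.2,-13.0,-10],
    [-3.2,-13.0,-10],
    [-3.2,-13.0,-10],
    [-3.2,-13.0,-10],
    [-3.2,-13.0,-10]
  ],
  "roll": [0,0,0,0,0,0,0,0,0,0,0,0,0,0],
  "gripper": 1.5
}}

```text
time: 13.15
position: [0.4411, -0.131, 0.1278]
tool_rot: [3.102, 0.495, 0.001]
ft_force: [-0.2, -0.2, -0.7]
grip_width: 0.278
grip_force: 15.0
```

>>> {"method": "move_arm", "body": {
  "slide": [
    [0,0,4],
    [0,0,6.5],
    [0,0,8],
    [0,0,9],
    [0,0,9.8],
    [0,0,9.8],
    [0,0,9.8]
  ],
  "roll": [0,0,0,0,0,0,0]
}}

```text
time: 13.85
position: [0.4413, -0.13, 0.03]
tool_rot: [3.102, 0.497, 0.001]
ft_force: [0.8, 0.7, -1.4]
grip_width: 0.28
grip_force: 15.0
```

>>> {"method": "move_arm", "body": {
  "slide": [
    [0,0,0],
    [0,0,0],
    [0,0,0],
    [0,0,-2],
    [0,0,-6],
    [0,0,-10],
    [8.2,12.6,-10],
    [8.2,12.6,-10],
    [8.2,12.6,-10],
    [8.2,12.6,-10],
    [8.2,12.6,-10],
    [8.2,12.6,-10]
  ],
  "roll": [0,0,0,0,0,0,0,0,0,0,0,0],
  "gripper": 5.5
}}

```text
time: 15.05
position: [0.5574, -0.2224, 0.1296]
tool_rot: [-3.101, -0.5, 0.001]
ft_force: [-0.1, 0.4, 0.2]
grip_width: 0.629
grip_force: 0.0
```

>>> {"method": "move_arm", "body": {
  "slide": [
    [0,0,3],
    [0,0,6],
    [0,0,8.5],
    [0,0,10.2],
    [0,0,10.2],
    [0,0,10.2]
  ],
  "roll": [0,0,0,0,0,0]
}}

```text
time: 15.65
position: [0.558, -0.2236, 0.0284]
tool_rot: [3.101, 0.498, 0.001]
ft_force: [0.1, 0.0, -0.1]
grip_width: 0.634
grip_force: 0.0
```

>>> {"method": "move_arm", "body": {
  "slide": [
    [0,0,0],
    [0,0,0],
    [0,0,0],
    [0,0,0],
    [0,0,0],
    [0,0,-4],
    [0,0,-8],
    [0,0,-10],
    [0,0,-10],
    [0,0,-10]
  ],
  "roll": [0,0,0,0,0,0,0,0,0,0],
  "gripper": 1.5
}}

```text
time: 16.65
position: [0.5576, -0.2241, 0.1273]
tool_rot: [3.102, 0.497, -0.001]
ft_force: [-0.5, 0.3, -0.4]
grip_width: 0.28
grip_force: 15.0
```

```bash
python3 - <<'E'
from h import *
im=cams.get_image("side");cv2.imwrite("pics/g4.png",cv2.resize(im[130:270,270:430,::-1],None,fx=3.5,fy=3.5,interpolation=2))
p=monitor.get_state()["position"];print(p,rel(p,(*P["B1"],p[2])))
E
```

```text
[ 0.55699108 -0.22393926  0.12637767] [ -0.28265262 -55.77578299   0.08948312]
```

View pics/g4.png

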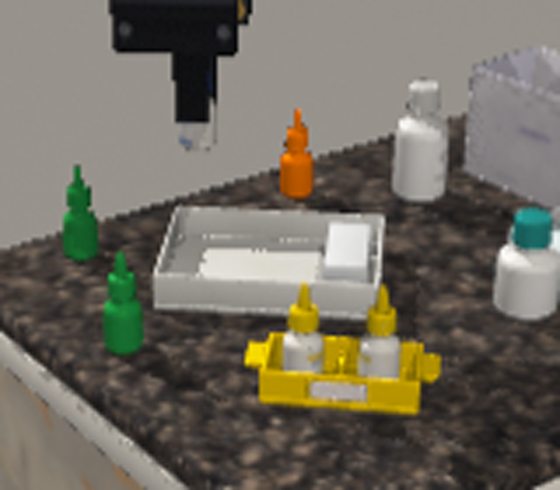

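Both yellows are upright in the yellow rack at (303,350) and (380,350). The last blue hangs in the gripper at (198,130), so it goes to the middle blue bay.

>>> {"method": "move_arm", "body": {
  "slide": [
    [-0.3,-55.8,0],
    [-0.3,-55.8,0],
    [-0.3,-55.8,0],
    [-0.3,-55.8,0],
    [-0.3,-55.8,0],
    [-0.3,-55.8,0],
    [-0.3,-55.8,0],
    [-0.3,-55.8,0],
    [-0.3,-55.8,0],
    [-0.3,-55.8,0],
    [-0.3,-55.8,0],
    [-0.3,-55.8,0],
    [-0.3,-55.8,0],
    [-0.3,-55.8,0],
    [-0.3,-55.8,0]
  ],
  "roll": [0,0,0,0,0,0,0,0,0,0,0,0,0,0,0]
}}

```text
time: 18.2
position: [0.3816, 0.3028, 0.1268]
tool_rot: [3.102, 0.491, -0.001]
ft_force: [0.1, -0.1, 0.2]
grip_width: 0.281
grip_force: 15.0
```

>>> {"method": "move_arm", "body": {
  "slide": [
    [0,0,4],
    [0,0,6.5],
    [0,0,8],
    [0,0,9],
    [0,0,9.8],
    [0,0,9.8],
    [0,0,9.8]
  ],
  "roll": [0,0,0,0,0,0,0]
}}

```text
time: 18.9
position: [0.3812, 0.3056, 0.0302]
tool_rot: [-3.102, -0.497, -0.002]
ft_force: [-1.0, 0.1, -0.3]
grip_width: 0.281
grip_force: 15.0
```

>>> {"method": "move_arm", "body": {
  "slide": [
    [0,0,0],
    [0,0,0],
    [0,0,0],
    [0,0,-2],
    [0,0,-6],
    [0,0,-10],
    [0,0,-15],
    [0,15,-18],
    [0,15,-18],
    [0,15,-18],
    [0,15,-18],
    [0,15,-18]
  ],
  "roll": [0,0,0,0,0,0,0,0,0,0,0,0],
  "gripper": 5.5
}}

```text
time: 20.1
position: [0.4281, 0.1614, 0.2098]
tool_rot: [3.102, 0.491, 0.001]
ft_force: [0.6, 0.4, -0.2]
grip_width: 0.634
grip_force: 0.0
```

```bash
python3 - <<'E'
from h import *
im=cams.get_image("side");cv2.imwrite("pics/g5.png",cv2.resize(im[160:420,190:430,::-1],None,fx=2.3,fy=2.3,interpolation=2))
E
```

```text
(no output)
```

View pics/g5.png

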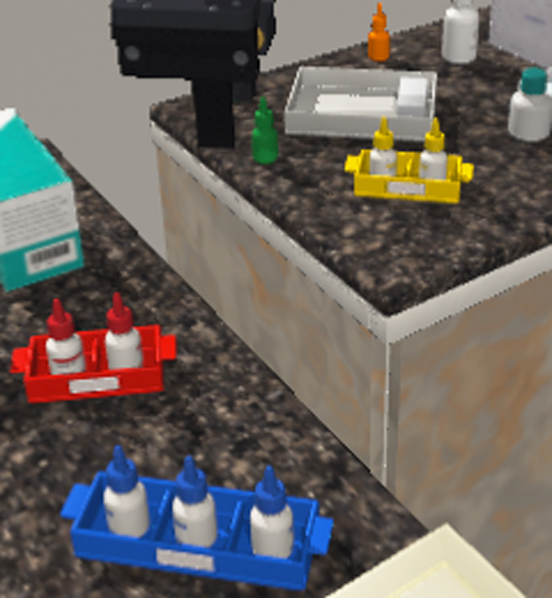

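All seven bottles stand upright in racks of their own colour: blue at (127,500), (193,510) and (270,525), red at (65,345) and (123,345), yellow at (383,155) and (433,155).

```bash
python3 -c "
from bench import workorder
print(workorder.close_job())"
```

```text
the job is handed in; nothing more can be done
None
```

The job is handed in at about 20 s on the robot's clock: all four misplaced bottles now stand upright in racks of their own cap colour, and the last side-camera picture shows the three that were already right still standing in their bays.

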